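# Refill the nut hopper

### The job

Refill the nut hopper: push its outlet gate fully shut so nothing runs out, then pour all five nuts from the steel can into the hopper. Finally stand the empty can upright on the bench, and leave the loose steel block and the standing bolt where they are.

Things in the scene. Friction and masses are not known exactly. Their poses are not given: they have to be found in the camera images.
- hopper: Fixed grey sheet-steel gravity hopper for nuts, an open-topped square bin with upright walls. Origin: centre of its foot at bench height; own +z up, own -x its front (outlet side), own y its width. Outside 148 x 148 mm (168 mm wide over its foot flanges), 190 mm high; a chute lip sticks out 45 mm at the foot of the front wall.
- hopper_mouth (a point): Centre of the hopper's open mouth, level with its rim, 185 mm above the bench (a rim wire 9 mm thick on top reaches 190 mm). Mouth and inside: 140 x 140 mm (own x and y -70 to +70), walls 4 mm. Axes as the hopper's.
- hopper_outlet (a point): Middle of the hopper's outlet, an opening 100 mm wide and 53 mm high at the foot of its front wall, 32 mm above the bench at its sill. The hopper's inner floor slopes down to it at 38 degrees from the back wall (141 mm above the bench there), so what is poured in while the gate is up slides down and runs out. Axes as the hopper's.
- gate (a joint): Height in m by which the hopper's outlet gate is raised: 0 fully shut (resting on its bottom stop, outlet closed), up to 0.055 fully raised. The gate is a steel plate that slides straight up and down in two channels on the hopper's front; it stays where it is left and takes about 3 N of push to lower, about 6 N to lift.
- gate_handle (a point): Centre of the gate's handle, a level round bar 14 mm thick and 76 mm long lying across the hopper's front (along the hopper's own y), on a flat strap that stands 6 mm thick in front of the hopper's front wall; moves with the gate. It stands 84 mm ahead of the hopper's centre (own x) and 210 mm above the bench when the gate is shut.
- can_centre (a point): Centre (half-way up) of the loose open round steel can that holds the five nuts. The can is 95 mm tall, 60 mm across at the foot and 65 mm across at the rim (68 mm over the rim bead), wall 3 mm, 0.16 kg empty, 0.45 kg with the nuts; its own +z points out of the mouth. The nuts lie in it in a loose stack up to 85 mm above its foot.
- parts_can: The same can; origin at the centre of its underside.
- drilled_block: Bystander: loose dark steel block with a drilled top, 50 x 62 x 36 mm, lying on the bench near the can; origin at the centre of its underside.
- bolt: Bystander: loose hex bolt standing on its head, head 28 mm across, 55 mm tall; origin at the centre of its underside.
- hexnut_0_centre (a point): Centre of steel hex nut 1 of five, 31 mm across flats (36 mm over corners), 16 mm thick, 58 g; starts in the can.
- hexnut_1_centre (a point): Centre of steel hex nut 2 of five, 31 mm across flats (36 mm over corners), 16 mm thick, 58 g; starts in the can.
- hexnut_2_centre (a point): Centre of steel hex nut 3 of five, 31 mm across flats (36 mm over corners), 16 mm thick, 58 g; starts in the can.
- hexnut_3_centre (a point): Centre of steel hex nut 4 of five, 31 mm across flats (36 mm over corners), 16 mm thick, 58 g; starts in the can.
- hexnut_4_centre (a point): Centre of steel hex nut 5 of five, 31 mm across flats (36 mm over corners), 16 mm thick, 58 g; starts in the can.
Not all that is in view belongs to the job. There is more than one size of the parts_can; the job needs the smaller.

How it is judged:
On the way, in this order (a step that is already met when the one before it is completed fails the run):
1. the hopper's gate is fully shut, while all five nuts are still in the can (value of joint gate below 0.005 m and distance between each of hexnut_0_centre, hexnut_1_centre, hexnut_2_centre, hexnut_3_centre, hexnut_4_centre and can_centre below 0.07 m), for 0.2 s.
2. all five nuts lie in the hopper behind the shut gate (value of joint gate below 0.005 m and x of hexnut_0_centre in the frame of hopper between -0.075 and 0.07 m and y of hexnut_0_centre in the frame of hopper between -0.07 and 0.07 m and z of hexnut_0_centre in the frame of hopper between 0.03 and 0.185 m and x of hexnut_1_centre in the frame of hopper between -0.075 and 0.07 m and y of hexnut_1_centre in the frame of hopper between -0.07 and 0.07 m and z of hexnut_1_centre in the frame of hopper between 0.03 and 0.185 m and x of hexnut_2_centre in the frame of hopper between -0.075 and 0.07 m and y of hexnut_2_centre in the frame of hopper between -0.07 and 0.07 m and z of hexnut_2_centre in the frame of hopper between 0.03 and 0.185 m and x of hexnut_3_centre in the frame of hopper between -0.075 and 0.07 m and y of hexnut_3_centre in the frame of hopper between -0.07 and 0.07 m and z of hexnut_3_centre in the frame of hopper between 0.03 and 0.185 m and x of hexnut_4_centre in the frame of hopper between -0.075 and 0.07 m and y of hexnut_4_centre in the frame of hopper between -0.07 and 0.07 m and z of hexnut_4_centre in the frame of hopper between 0.03 and 0.185 m), for 0.2 s.
At the end, for the whole second after the job is handed in: All five nuts lie inside the hopper (between its walls, below its rim), the gate is shut to within 5 mm, and the can stands upright on the bench (within 0.08 rad, its foot on the bench top), released and at rest (all of step 2 and angle between can_centre's own z axis and vertical below 0.08 rad and height (world z) of can_centre between 0.04 and 0.056 m and linear speed of parts_can below 0.02 m/s); the robot touches nothing.
It fails at once if the steel block is knocked over or moved by more than 40 mm (distance of drilled_block from where it was at the start of the episode above 0.04 m or angle between drilled_block's own z axis and vertical above 0.3 rad).
It fails at once if the standing bolt is knocked over or moved by more than 40 mm (distance of bolt from where it was at the start of the episode above 0.04 m or angle between bolt's own z axis and vertical above 0.3 rad).
It also fails if it takes over 72 s, if anything falls off the work surface, if the arm or the gripper's body presses on something with over 40 N, if the wrist force passes 120 N, or if a joint passes its speed limit or range.

### The arm

A 6-joint arm with a two-finger parallel gripper is mounted at the origin on the work surface; the furniture and walls round the work are solid. World frame = base frame: x ahead of the robot, y to its left, z up, the work surface at z = 0. Lengths are in m, angles in rad, forces in N, time in s.
With the tool pointing down it reaches from about 0.225 to 0.875 m from the base axis. Payload 3.4 kg.
Tool frame: the origin (TCP) lies at the very end of the fingers, on their centre line; the grasp point (between the pads) lies 19 mm behind it (bot.grip_point_offset is the distance from the TCP to the grasp point, in m); z points along the fingers, x is the direction in which the jaws open and shut, and the axes are right-handed (so a half turn about z gives the same grasp; the last joint's range is limited). The gripper opens to 85 mm and grips with 20 to 120 N. Pads are 22 mm wide; open, the fingers measure 114 mm over their backs; the gripper's body (76 mm by 85 mm) begins 54 mm behind the grasp point. The pads swing forward as they close: fully open they stand 13 mm farther back than shut.
Start: joints at [-0.121, 0.276, 1.505, -0, 1.361, -0.121], TCP at [0.575, -0, 0.231] pointing down, gripper open.
Joint ranges: [-2.89, 2.89], [-0.75, 2.08], [0.22, 2.7], [-1.18, 4.32], [0.11, 2.71], [-2.7, 2.7]. Speed limits (rad/s): [2.57, 2.57, 3.14, 3.14, 3.14, 3.14].

### API

Orientations are given as a 3x3 rotation matrix whose columns are the frame's x, y, z axes.
In Python, from cell import status, cams, bot gives the robot as it stands.
- The arm moves only by the shell command python3 -m pendant 'ROWS' [FORCE]. ROWS is JSON, a list of rows, each a list of 7 numbers: the shift along the tool's x, y, z in mm, then the turn, a rotation vector about the tool's x, y, z in rad, then the opening, from 0 (shut) to 1 (fully open). A call has exactly 5 rows; each row is the pose to reach, as a shift and turn from the pose commanded when the call began, along the tool's axes at that moment; what a row does not reach only later rows make up. A row lasts 1/12 s, in which the tool goes at most 41.7 mm and 7.16 degrees, less where a joint would pass 70% of its speed; a pose out of reach is approached as far as the arm can. A call with a gripper value outside its range is refused whole. The fingers move at their own pace and stop on an object; FORCE is the grip in N (left out, the last holds). Time passes only in rows, so rows that repeat a pose let the fingers close, or fill a call up. It gives the time, the measured TCP pose, the force and the opening at its end, in the units of the state.
- status.get_state(): the state, without advancing time (a new reading comes with each control period).
- cams.get_image(name): name is "scene" or "side" or "wrist"; returns a dict with "frame" (400x640x3 uint8, blue, green, red), "K" (3x3 intrinsics, pixels), "rvec" (rotation vector, rad) and "tvec" (3), from world to camera coordinates, as OpenCV has them; the wrist camera has in their place "T_tool_cam" (4x4, takes a point from camera to tool coordinates, whose origin is the TCP and whose axes are the tool frame's). Camera axes: x right, y down, z forward; pixel columns grow to the right and rows downward; lengths in m; the calibration is good to about 2 mm. A picture is of the moment at which its call begins: read the wrist's pose just before it. There is no depth.
- bot.hand_in(): hands the job in, once; it reports no verdict.
The state is a dict: "clock": time; "qpos": joint angles; "joint_velocities": joint speeds; "joint_efforts": joint torques, N m; "tool_pos": TCP position; "eef_rot": TCP orientation; "contact_force": force on the tool from outside, world axes, zero at the start; "torque": the same for the moment, N m; "gripper_width": finger opening in m.
Only numpy, scipy, OpenCV 4.12 (cv2) and the standard library are available. Lean on these libraries where they do the work, as an engineer would, in place of code of your own. Each camera call takes 0.05 s, during which the arm holds its last target.

## Working session

There is one attempt and no reset: what is moved stays moved. The work goes in short steps, Python scripts to look and compute and a shell command to move; the robot and the scene stay as the last step left them, time stands still between calls to the robot, and variables do not carry over. Pictures are saved under pics/ and viewed, and the job is handed in when it is done.

```bash
ls; mkdir -p pics; cat > h.py <<'E'
import numpy as np, cv2
from cell import status,cams,bot
def snap(n,fn):
    s=status.get_state(); d=cams.get_image(n); cv2.imwrite('pics/'+fn,d['frame'])
    np.savez('pics/'+fn+'.npz',K=d['K'],frame=d['frame'],**({'rvec':d['rvec'],'tvec':d['tvec']} if 'rvec' in d else {'T':d['T_tool_cam']}),p=s['tool_pos'],R=s['eef_rot'])
    return d
def cam(fn):
    d=np.load('pics/'+fn+'.npz'); K=d['K']
    if 'rvec' in d: Rw=cv2.Rodrigues(d['rvec'])[0]; t=d['tvec'].ravel(); return K,Rw.T,-Rw.T@t
    T=d['T']; R=np.array(d['R']); return K,R@T[:3,:3],R@T[:3,3]+d['p']
def ray(fn,uv):
    K,R,c=cam(fn); v=R@np.linalg.inv(K)@np.array([uv[0],uv[1],1.]); return c,v/np.linalg.norm(v)
def plane(fn,uv,z):
    c,v=ray(fn,uv); return c+v*(z-c[2])/v[2]
def tri(a,b):
    A=np.zeros((3,3));y=np.zeros(3)
    for fn,uv in (a,b):
        c,v=ray(fn,uv);P=np.eye(3)-np.outer(v,v);A+=P;y+=P@c
    return np.linalg.solve(A,y)
def proj(fn,X):
    K,R,c=cam(fn); q=K@(R.T@(np.array(X,float)-c)); return q[:2]/q[2]
E
python3 - <<'E'
from h import *
s=status.get_state()
print({k:np.round(v,3) for k,v in s.items()}, bot.grip_point_offset)
for n in('scene','side','wrist'): snap(n,n+'0.png')
for n in('scene','side'): print(n,np.round(cam(n+'0.png')[2],3))
E
```

```text
pics
{'clock': np.float64(0.0), 'qpos': array([-0.121,  0.277,  1.506,  0.   ,  1.361, -0.121]), 'joint_velocities': array([ 0.001,  0.002, -0.   ,  0.001,  0.002,  0.001]), 'joint_efforts': array([ 1.0000e-03, -4.1677e+01, -2.4581e+01, -0.0000e+00,  1.1000e-02,
        0.0000e+00]), 'tool_pos': array([0.574, 0.   , 0.23 ]), 'eef_rot': array([[ 1.   , -0.   , -0.002],
       [-0.   , -1.   ,  0.   ],
       [-0.002, -0.   , -1.   ]]), 'contact_force': array([ 0.991, -0.206, -0.221]), 'torque': array([ 0.035, -0.024, -0.039]), 'gripper_width': np.float64(0.085)} 0.0187
scene [-0.343 -0.619  0.948]
side [ 0.441 -0.694  0.759]
```

View pics/scene0.png

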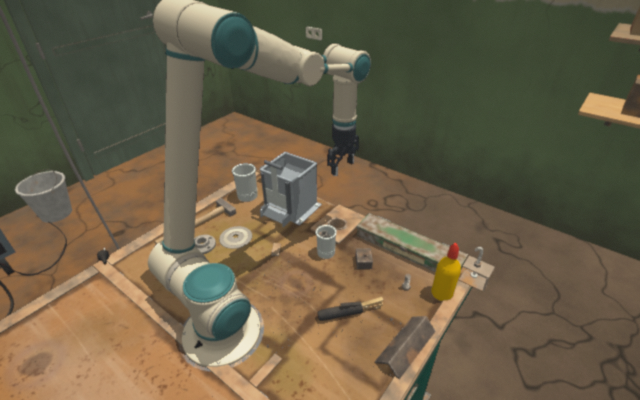

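View pics/side0.png

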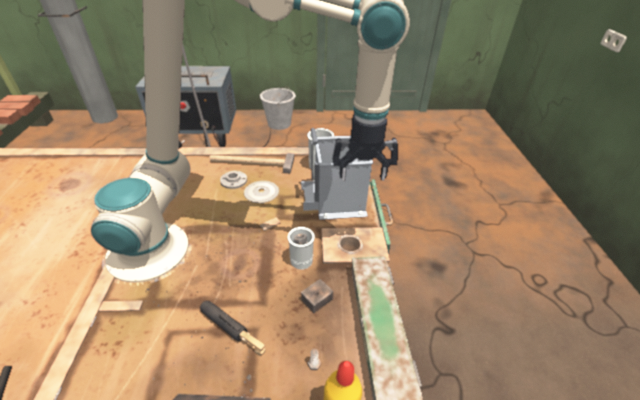

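View pics/wrist0.png

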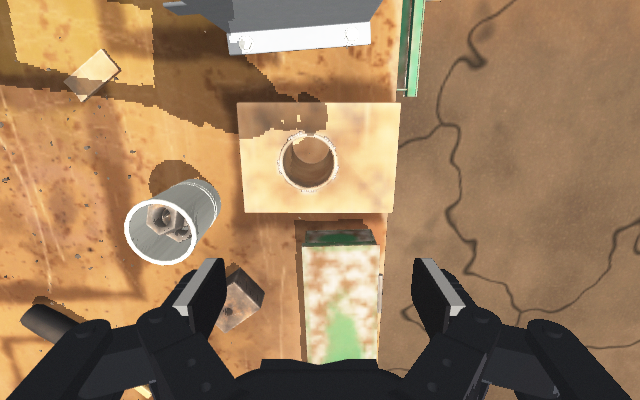

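Cans: one at scene (245,180), behind the hopper, and one at scene (326,242), in front with nuts in it. The block is at about (364,260) and the bolt at (407,283). I'll enlarge and compare sizes.

```bash
python3 - <<'E'
from h import *
a=cv2.imread('pics/scene0.png')[145:305,200:440]; b=cv2.imread('pics/side0.png')[115:375,220:420]
a=cv2.resize(a,None,fx=1.8,fy=1.8,interpolation=2); b=cv2.resize(b,None,fx=1.8,fy=1.8,interpolation=2)
c=np.zeros((max(a.shape[0],b.shape[0]),a.shape[1]+b.shape[1],3),np.uint8);c[:a.shape[0],:a.shape[1]]=a;c[:b.shape[0],a.shape[1]:]=b
cv2.imwrite('pics/crop0.png',c);print(c.shape)
E
```

```text
(468, 792, 3)
```

View pics/crop0.png

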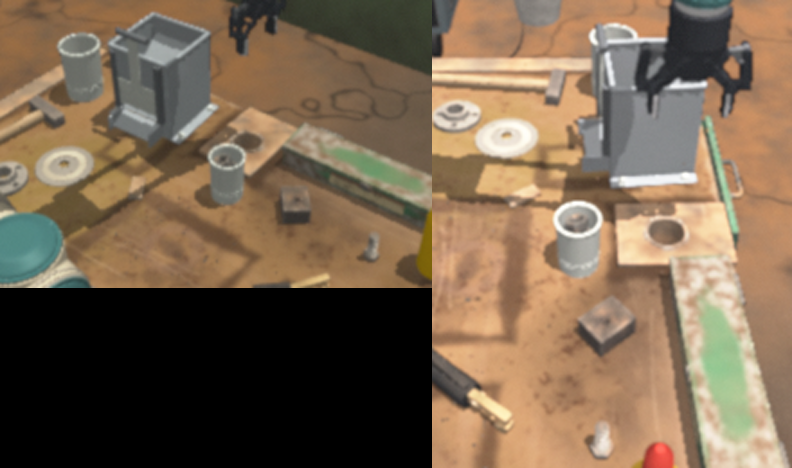

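The front can, at scene (326,242), holds the nuts. Next I'll check its diameter and find the hopper.

```bash
python3 - <<'E'
from h import *
w='wrist0.png'
print('rim L,R,T,B',[np.round(plane(w,p,.095),3) for p in((125,231),(197,231),(161,199),(161,265))])
print('scene/side rim c',np.round(tri(('scene0.png',(326,231)),('side0.png',(301,235))),3))
print('bigcan',np.round(plane('scene0.png',(245,172),.12),3),np.round(plane('side0.png',(320,136),.12),3))
print('block side top',np.round(plane('side0.png',(317,291),.036),3),'bolt',np.round(plane('side0.png',(314,366),0),3),np.round(plane('scene0.png',(407,288),0),3))
print('cam',np.round(cam(w)[2],3))
for n,k in(('scene0.png',(230,140,340,240)),('side0.png',(290,120,410,230))):
    x0,y0,x1,y1=k;i=cv2.imread('pics/'+n)[y0:y1,x0:x1];cv2.imwrite('pics/z_'+n,cv2.resize(i,None,fx=5,fy=5,interpolation=2))
E
```

```text
rim L,R,T,B [array([ 0.394, -0.042,  0.095]), array([ 0.462, -0.042,  0.095]), array([ 0.432, -0.011,  0.095]), array([ 0.422, -0.078,  0.095])]
scene/side rim c [ 0.425 -0.043  0.098]
bigcan [0.491 0.402 0.12 ] [0.49  0.416 0.12 ]
block side top [ 0.463 -0.17   0.036] bolt [ 0.452 -0.335  0.   ] [ 0.453 -0.336  0.   ]
cam [0.577 0.077 0.373]
```

View pics/z_scene0.png

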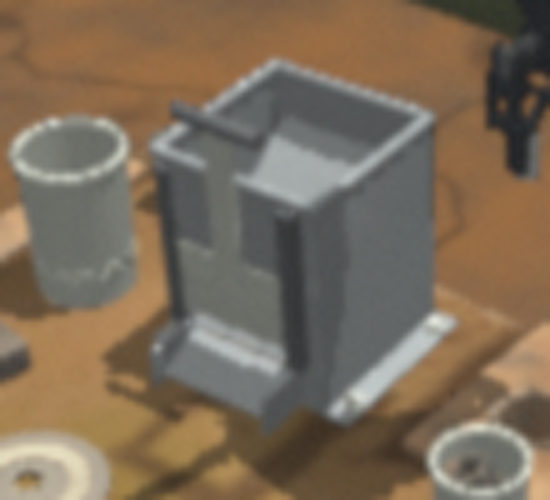

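View pics/z_side0.png

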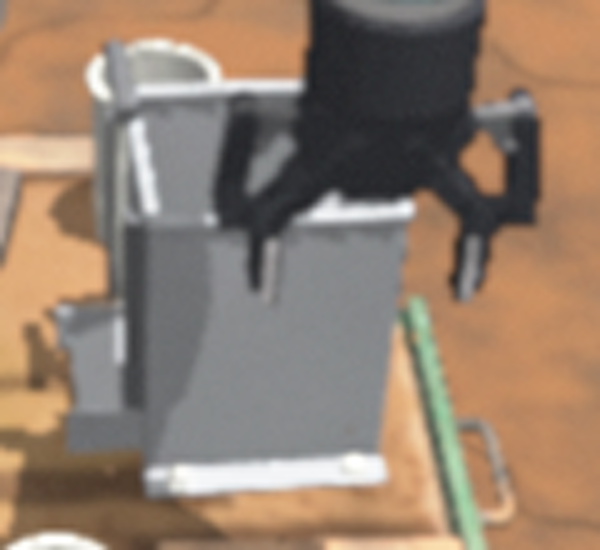

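```bash
python3 - <<'E'
from h import *
n='scene0.png'
c=[plane(n,p,.19) for p in((260.4,168.5),(292.5,182),(316.8,163),(286,152.5))]
print(np.round(c,3));C=np.mean(c,0)
yaws=[np.arctan2(*(c[i]-c[j])[[1,0]]) for i,j in((3,0),(2,1))]; y2=[np.arctan2(-(c[i]-c[j])[0],(c[i]-c[j])[1]) for i,j in((0,1),(3,2))]
print(C,yaws,y2)
# handle ends
a=tri((n,(265.6,161.4)),('side0.png',(312.6,125))); b=tri((n,(281.6,167.4)),('side0.png',(315.6,136)))
print(a,b,(a+b)/2,np.linalg.norm(a-b))
E
```

```text
[[0.47  0.288 0.19 ]
 [0.474 0.138 0.19 ]
 [0.623 0.148 0.19 ]
 [0.612 0.29  0.19 ]]
[0.54479658 0.21617143 0.19      ] [np.float64(0.015019948531214706), np.float64(0.0647321042784153)] [np.float64(0.029322539189897186), np.float64(0.07408741654051339)]
[0.45873223 0.24565528 0.24771344] [0.46496559 0.17735303 0.24851208] [0.46184891 0.21150415 0.24811276] 0.06859073882641248
```

The rim measures 68 mm, so this is the smaller can, centred near (0.427,-0.043). The gate handle is at about (0.462,0.212,0.248), raised roughly 40 mm. I'll take a closer look with the wrist camera.

```bash
python3 -m pendant '[[-25,-20,-20,0,0,0,0],[-50,-40,-40,0,0,0,0],[-80,-65,-65,0,0,0,0],[-115,-100,-90,0,0,0,0],[-115,-100,-100,0,0,0,0]]' 60; python3 - <<'E'
from h import *
snap('wrist','w1.png')
E
```

```text
clock: 0.57
tool_pos: [0.4564, 0.1022, 0.3324]
eef_rot: [[1.0, 0.001, -0.002], [0.001, -1.0, 0.002], [-0.002, -0.002, -1.0]]
contact_force: [0.0, -0.1, 0.3]
gripper_width: 0.0255
```

View pics/w1.png

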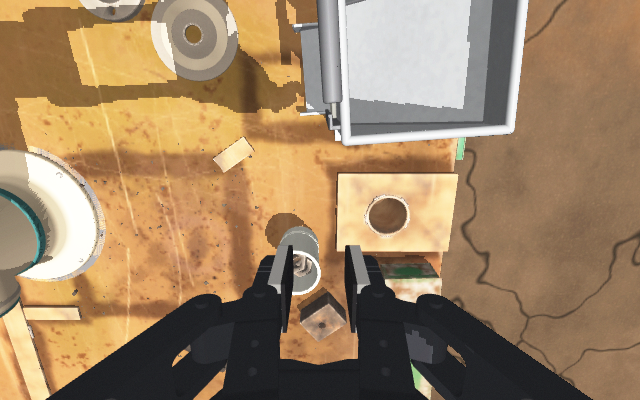

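The wrist view shows the handle bar running up from its near end at (331,101) past (328,0). The near rim corners of the hopper are at (343,142) and (514,131).

```bash
python3 - <<'E'
from h import *
f='w1.png'
for p in((331,100),(328.5,10)): print('handle',np.round(plane(f,p,.248),4))
a=plane(f,(343,142),.19);b=plane(f,(513,131),.19);d=plane(f,(526,0),.19)
print(a,b,d,np.linalg.norm(a-b),np.arctan2(*(b-a)[[1,0]]))
y=np.arctan2(*(b-a)[[1,0]]);X=np.array([np.cos(y),np.sin(y),0]);Y=np.array([-np.sin(y),np.cos(y),0])
C=(a+b)/2+.075*Y;print('hopper',C,'handle pred',C-.084*X)
E
```

```text
handle [0.4661 0.1781 0.248 ]
handle [0.4638 0.2319 0.248 ]
[0.47912683 0.14246892 0.19      ] [0.62703836 0.1523575  0.19      ] [0.61872455 0.25247306 0.19      ] 0.1482417078797944 0.06675539601239618
hopper [0.54807966 0.22224616 0.19      ] handle pred [0.46426675 0.21664287 0.19      ]
```

```bash
python3 -m pendant '[[1,-35,0,0,0,0,0],[3,-70,0,0,0,0,0],[6,-105,10,0,0,0,0],[6,-115,45,0,0,0,0],[6,-115,50,0,0,0,0]]'; python3 - <<'E'
from h import *
snap('scene','s2.png');snap('side','d2.png')
a=cv2.imread('pics/s2.png')[120:240,220:340];b=cv2.imread('pics/d2.png')[100:220,280:400]
cv2.imwrite('pics/c2.png',cv2.resize(np.hstack([a,b]),None,fx=3.3,fy=3.3))
E
```

```text
clock: 1.03
tool_pos: [0.4636, 0.2166, 0.2763]
eef_rot: [[1.0, 0.003, -0.008], [0.003, -1.0, -0.002], [-0.008, 0.002, -1.0]]
contact_force: [-1.4, -0.1, -0.9]
gripper_width: 0.0001
```

View pics/c2.png

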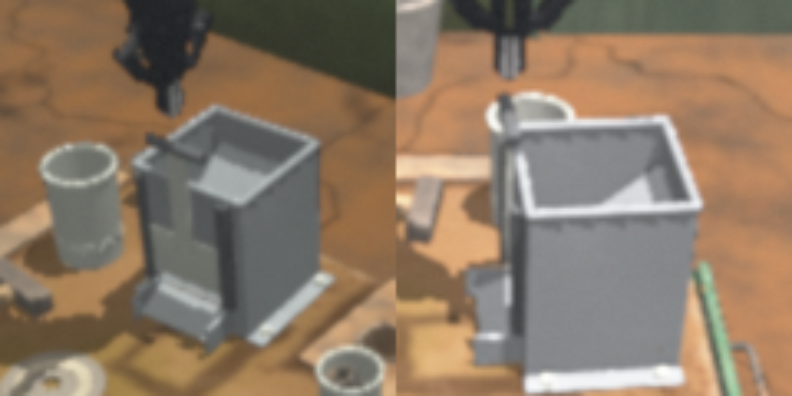

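The shut fingers hang right above the bar. Now I'll push down.

```bash
python3 -m pendant '[[0,0,12,0,0,0,0],[0,0,24,0,0,0,0],[0,0,36,0,0,0,0],[0,0,48,0,0,0,0],[0,0,54,0,0,0,0]]'; python3 -m pendant '[[0,0,2,0,0,0,0],[0,0,4,0,0,0,0],[0,0,6,0,0,0,0],[0,0,8,0,0,0,0],[0,0,8,0,0,0,0]]'
```

```text
clock: 1.55
tool_pos: [0.4674, 0.2138, 0.2283]
eef_rot: [[1.0, -0.002, 0.003], [-0.002, -1.0, 0.0], [0.003, -0.0, -1.0]]
contact_force: [-0.0, -1.6, 3.4]
gripper_width: -0.0001
clock: 1.97
tool_pos: [0.4666, 0.2148, 0.2196]
eef_rot: [[1.0, -0.0, 0.001], [-0.0, -1.0, 0.0], [0.001, -0.0, -1.0]]
contact_force: [1.9, -1.6, 1.6]
gripper_width: 0.0001
```

```bash
python3 -m pendant '[[0,0,1,0,0,0,0],[0,0,2,0,0,0,0],[0,0,3,0,0,0,0],[0,0,4,0,0,0,0],[0,0,4,0,0,0,0]]';python3 - <<'E'
from h import *
snap('scene','s3.png');snap('side','d3.png')
a=cv2.imread('pics/s3.png')[120:240,220:340];b=cv2.imread('pics/d3.png')[100:220,280:400]
cv2.imwrite('pics/c3.png',cv2.resize(np.hstack([a,b]),None,fx=3.3,fy=3.3))
E
```

```text
clock: 2.38
tool_pos: [0.4664, 0.2151, 0.2168]
eef_rot: [[1.0, 0.0, 0.002], [0.0, -1.0, 0.0], [0.002, -0.0, -1.0]]
contact_force: [-0.2, -1.6, 9.2]
gripper_width: -0.0002
```

View pics/c3.png

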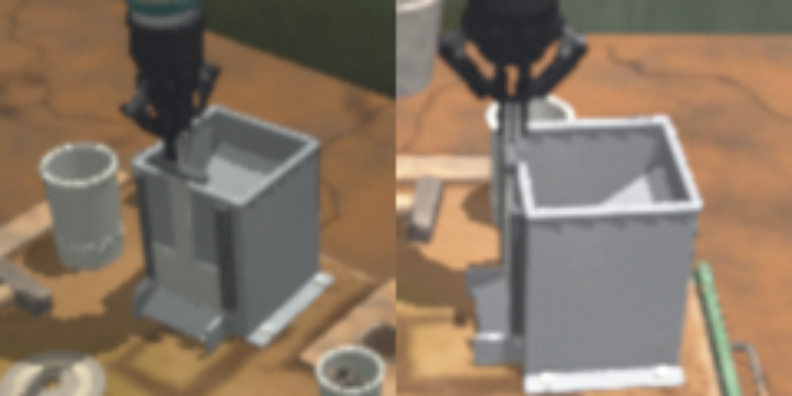

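```bash
python3 -m pendant '[[0,0,1,0,0,0,0],[0,0,2,0,0,0,0],[0,0,3,0,0,0,0],[0,0,3,0,0,0,0],[0,0,3,0,0,0,0]]'; python3 -m pendant '[[0,0,-10,0,0,0,0],[0,0,-40,0,0,0,0],[0,0,-80,0,0,0,0],[0,0,-115,0,0,0,0],[0,0,-115,0,0,0,0]]'
```

```text
clock: 2.9
tool_pos: [0.4666, 0.2151, 0.2166]
eef_rot: [[1.0, 0.0, 0.004], [0.0, -1.0, 0.001], [0.004, -0.001, -1.0]]
contact_force: [-3.9, -4.4, 23.6]
gripper_width: -0.0002
clock: 3.32
tool_pos: [0.4684, 0.2166, 0.334]
eef_rot: [[1.0, 0.001, 0.011], [0.001, -1.0, 0.005], [0.011, -0.005, -1.0]]
contact_force: [0.3, 0.4, 0.3]
gripper_width: -0.0
```

The gate is on its stop: force rose to 23 N with no further travel. I'll grasp the can from the -y side with the tool inclined, so turning about the tool axis pours. Retreating now, with a first bit of tilt to see which joints it uses.

```bash
python3 -m pendant '[[-8,37,0,0.05,0,0,1],[-16,74,0,0.1,0,0,1],[-24,111,0,0.15,0,0,1],[-32,148,0,0.2,0,0,1],[-40,185,0,0.3,0,0,1]]' 80; python3 - <<'E'
from h import *
print(np.round(status.get_state()['qpos'],3))
E
```

```text
clock: 3.73
tool_pos: [0.4257, 0.0345, 0.3275]
eef_rot: [[1.0, 0.003, -0.001], [0.003, -0.957, 0.289], [0.0, -0.289, -0.957]]
contact_force: [0.9, -0.7, 0.0]
gripper_width: 0.0606
[-0.326  0.016  1.625  0.277  1.596 -0.336]
```

```bash
python3 -m pendant '[[0,36,14,0.12,0,0,1],[0,72,28,0.24,0,0,1],[0,108,42,0.36,0,0,1],[0,144,56,0.48,0,0,1],[0,178,71,0.6,0,0,1]]' 80; python3 - <<'E'
from h import *
s=status.get_state();print(np.round(s['qpos'],3))
snap('wrist','w4.png');snap('side','d4.png')
R=np.array(s['eef_rot']);t=np.array([.427,-.112,.103]);print('to pre',np.round(1000*R.T@(t-s['tool_pos'])),s['tool_pos'])
E
```

```text
clock: 4.15
tool_pos: [0.4269, -0.1185, 0.2079]
eef_rot: [[1.0, -0.001, 0.004], [-0.003, -0.626, 0.779], [0.002, -0.779, -0.626]]
contact_force: [1.7, -1.0, -0.3]
gripper_width: 0.0854
[-0.877  0.421  1.711  0.534  1.743 -0.987]
to pre [-0. 78. 71.] [ 0.42686808 -0.11848275  0.20794512]
```

View pics/w4.png

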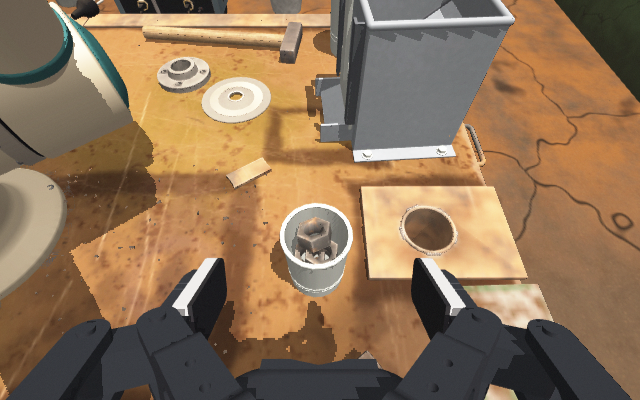

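View pics/d4.png

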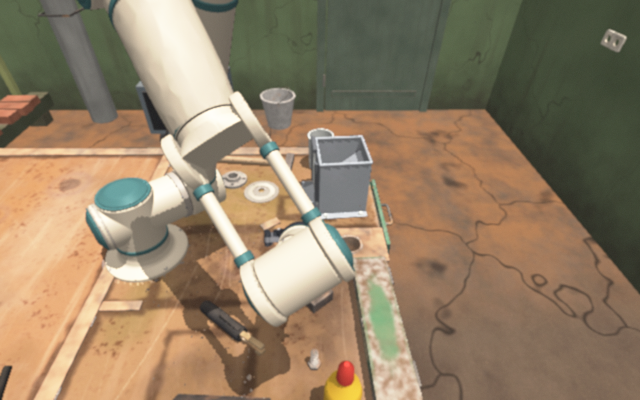

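```bash
python3 - <<'E'
from h import *
s=status.get_state()
g=cv2.cvtColor(cv2.imread('pics/w4.png'),cv2.COLOR_BGR2HSV);m=((g[...,1]<40)&(g[...,2]>200)).astype(np.uint8);m[:, :270]=0;m[:,362:]=0;m[:195]=0;m[272:]=0
ys,xs=np.nonzero(m);print(xs.min(),xs.max(),ys.min(),ys.max())
P=np.array([plane('w4.png',(u,v),.095) for u,v in((280,236),(352,236),(316,204),(316,268))]);print(np.round(P,4))
c=np.array([P[:2,0].mean(),P[2:,1].mean(),.055]);print(c)
R=np.array(s['eef_rot'])
for k in(-.08,.026):print(k,np.round(1000*R.T@(c+k*R[:,2]-s['tool_pos']),1))
E
```

```text
280 352 203 271
[[ 0.3935 -0.0466  0.095 ]
 [ 0.4593 -0.0468  0.095 ]
 [ 0.4264 -0.0119  0.095 ]
 [ 0.4265 -0.0774  0.095 ]]
[ 0.42644209 -0.04467553  0.055     ]
-0.08 [ 1.7 61.7 67.7]
0.026 [  1.7  61.7 173.7]
```

```bash
python3 -m pendant '[[0,25,10,0,0,0,1],[0,50,25,0,0,0,1],[0,62,45,0,0,0,1],[0,62,65,0,0,0,1],[0,62,65,0,0,0,1]]' 80; python3 - <<'E'
from h import *
s=status.get_state()
snap('wrist','w5.png');snap('scene','s5.png')
R=np.array(s['eef_rot']);print(np.round(1000*R.T@(np.array([.4264,-.0447,.055])+.026*R[:,2]-s['tool_pos']),1),np.round(s['qpos'],2))
E
```

```text
clock: 4.67
tool_pos: [0.4249, -0.1014, 0.1179]
eef_rot: [[1.0, -0.005, -0.005], [0.001, -0.625, 0.78], [-0.007, -0.78, -0.625]]
contact_force: [0.4, 0.5, 0.6]
gripper_width: 0.085
[  2.   13.6 109.6] [-0.86  0.52  1.83  0.53  1.56 -1.08]
```

View pics/w5.png

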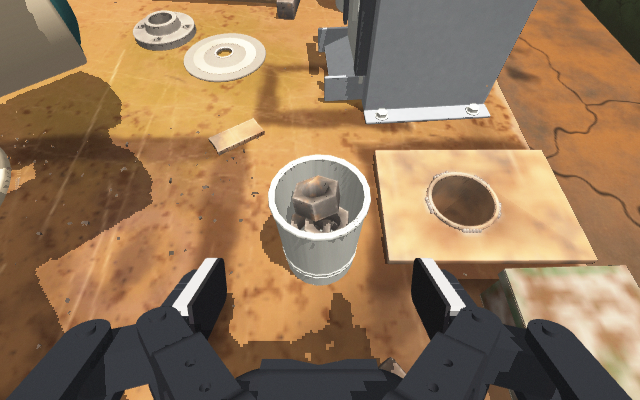

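View pics/s5.png

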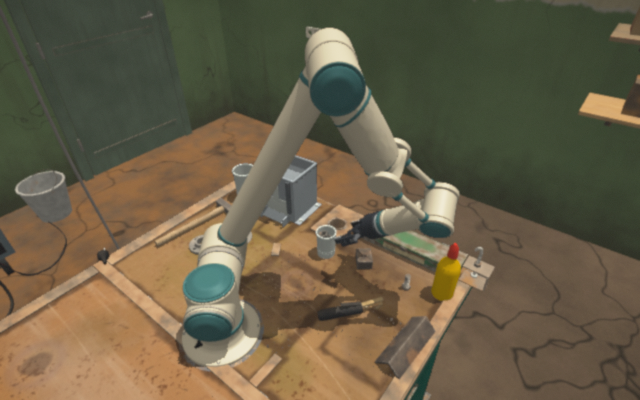

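```bash
python3 - <<'E'
from h import *
for p in((375,150),(388,262),(595,261)): print([np.round(plane('w5.png',p,z),3) for z in(.0,.02)])
print('tri plate corner',np.round(tri(('w5.png',(375,150)),('w1.png',(338,174))),3),np.round(tri(('w5.png',(388,262)),('w1.png',(336,251))),3))
print('bottle',np.round(plane('scene0.png',(445,296),0),3),np.round(tri(('scene0.png',(454,245)),('side0.png',(345,363))),3))
E
```

```text
[array([0.488, 0.08 , 0.   ]), array([0.484, 0.062, 0.02 ])]
[array([ 0.487, -0.053,  0.   ]), array([ 0.483, -0.061,  0.02 ])]
[array([ 0.669, -0.052,  0.   ]), array([ 0.651, -0.06 ,  0.02 ])]
tri plate corner [0.486 0.072 0.009] [ 0.486 -0.056  0.007]
bottle [ 0.494 -0.442  0.   ] [ 0.498 -0.427  0.201]
```

```bash
python3 -m pendant '[[2,12,15,0,0,0,1],[2,13,38,0,0,0,1],[2,13,65,0,0,0,1],[2,13,90,0,0,0,1],[2,13,90,0,0,0,1]]' 80; python3 - <<'E'
from h import *
s=status.get_state()
snap('wrist','w6.png')
R=np.array(s['eef_rot']);print(np.round(1000*R.T@(np.array([.4264,-.0447,.055])+.026*R[:,2]-s['tool_pos']),1),np.round(s['qpos'],2))
E
```

```text
clock: 5.18
tool_pos: [0.4271, -0.0404, 0.0524]
eef_rot: [[1.0, -0.002, -0.005], [0.002, -0.628, 0.778], [-0.004, -0.778, -0.628]]
contact_force: [-0.2, 0.6, 0.1]
gripper_width: 0.0858
[-0.7  0.7 21.1] [-0.78  0.58  1.96  0.6   1.36 -1.14]
```

View pics/w6.png

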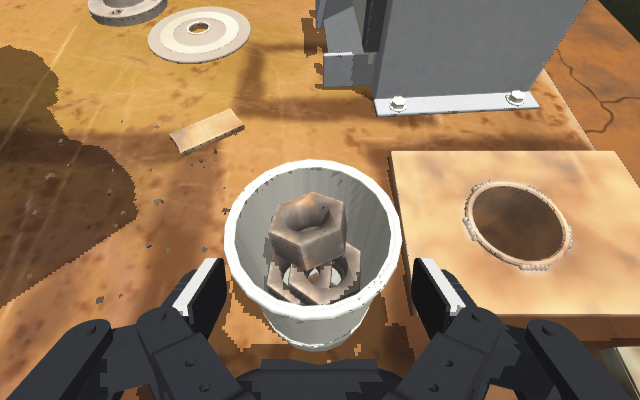

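The can is centred between the open pads, rim columns 226–402 against pads at 225 and 414. Next I'll advance and close.

```bash
python3 -m pendant '[[-1,0,10,0,0,0,1],[-1,0,20,0,0,0,1],[-1,0,21,0,0,0,1],[-1,0,21,0,0,0,0.6],[-1,0,21,0,0,0,0]]' 80;python3 -m pendant '[[0,0,0,0,0,0,0],[0,0,0,0,0,0,0],[0,0,0,0,0,0,0],[0,0,0,0,0,0,0],[0,0,0,0,0,0,0]]'; python3 - <<'E'
from h import *
s=status.get_state()
snap('wrist','w7.png')
E
```

```text
clock: 5.65
tool_pos: [0.4266, -0.0271, 0.0397]
eef_rot: [[1.0, -0.001, -0.003], [0.002, -0.63, 0.777], [-0.002, -0.777, -0.63]]
contact_force: [-6.4, -1.5, 5.4]
gripper_width: 0.0641
clock: 6.07
tool_pos: [0.4269, -0.0272, 0.0403]
eef_rot: [[1.0, -0.001, -0.002], [0.001, -0.629, 0.777], [-0.002, -0.777, -0.629]]
contact_force: [-1.7, -0.6, 5.5]
gripper_width: 0.0618
```

View pics/w7.png

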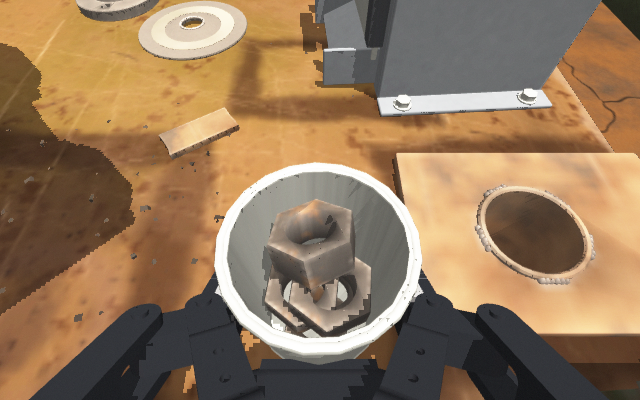

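```bash
python3 -m pendant '[[0,-6,-5,0,0,0,0],[0,-16,-13,0,0,0,0],[0,-31,-25,0,0,0,0],[0,-54,-44,0,0,0,0],[0,-78,-63,0,0,0,0]]';python3 -m pendant '[[0,-25,-20,0,0,0,0],[0,-50,-40,0,0,0,0],[0,-75,-60,0,0,0,0],[0,-100,-80,0,0,0,0],[0,-112,-90,0,0,0,0]]'; python3 - <<'E'
from h import *
s=status.get_state()
snap('wrist','w8.png');snap('scene','s8.png');print(np.round(s['qpos'],2))
E
```

```text
clock: 6.53
tool_pos: [0.4275, -0.0273, 0.1405]
eef_rot: [[1.0, -0.002, -0.001], [-0.0, -0.631, 0.776], [-0.003, -0.776, -0.631]]
contact_force: [1.8, -1.0, -4.7]
gripper_width: 0.0615
clock: 6.95
tool_pos: [0.4278, -0.0262, 0.2871]
eef_rot: [[1.0, 0.003, 0.001], [0.001, -0.633, 0.774], [0.003, -0.774, -0.633]]
contact_force: [0.1, -0.7, -5.8]
gripper_width: 0.0616
[-0.76  0.26  1.73  0.62  1.8  -0.82]
```

View pics/w8.png

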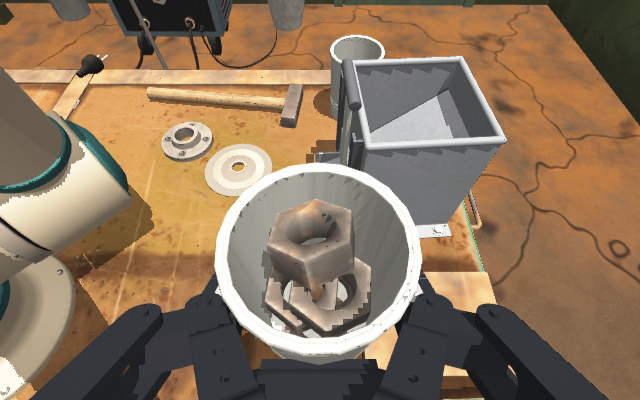

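View pics/s8.png

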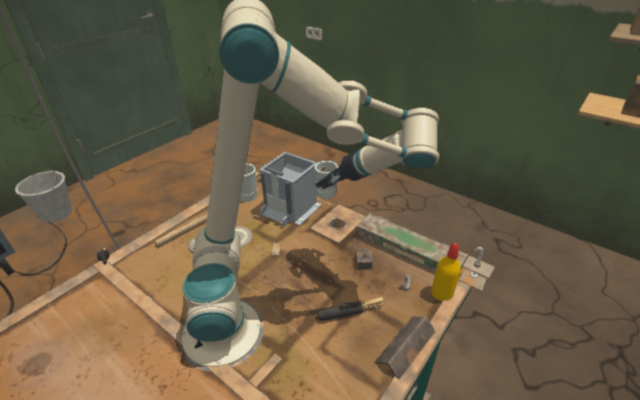

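The can is held with the nuts inside, the weight reads about 5 N, and the wrist view shows the nuts. The hopper is open ahead. Moving over its mouth.

```bash
python3 -m pendant '[[4,-8,10,0,0,0,0],[12,-24,30,0,0,0,0],[22,-43,54,0,0,0,0],[32,-63,80,0,0,0,0],[43,-84,106,0,0,0,0]]';python3 -m pendant '[[11,-21,26,0,0,0,0],[22,-43,54,0,0,0,0],[34,-67,84,0,0,0,0],[44,-87,110,0,0,0,0],[49,-96,122,0,0,0,0]]'; python3 - <<'E'
from h import *
s=status.get_state()
snap('wrist','w9.png');snap('scene','s9.png');print(np.round(s['qpos'],2))
R=np.array(s['eef_rot']);print('grasp',s['tool_pos']-.026*R[:,2])
E
```

```text
clock: 7.47
tool_pos: [0.47, 0.1108, 0.2794]
eef_rot: [[1.0, -0.006, -0.003], [-0.001, -0.63, 0.777], [-0.006, -0.777, -0.63]]
contact_force: [0.6, -0.5, -4.5]
gripper_width: 0.0617
clock: 7.88
tool_pos: [0.5178, 0.2684, 0.2771]
eef_rot: [[1.0, -0.003, -0.007], [0.004, -0.629, 0.777], [-0.007, -0.777, -0.629]]
contact_force: [-0.9, -0.6, -3.9]
gripper_width: 0.0614
[-0.16  0.26  1.76  0.89  1.41 -0.45]
grasp [0.51793489 0.24819535 0.29342419]
```

View pics/w9.png

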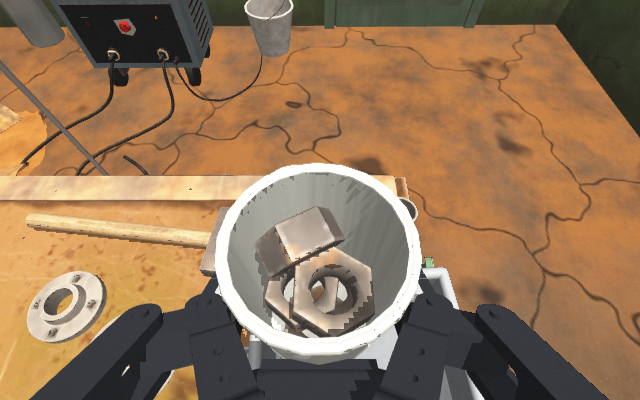

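View pics/s9.png

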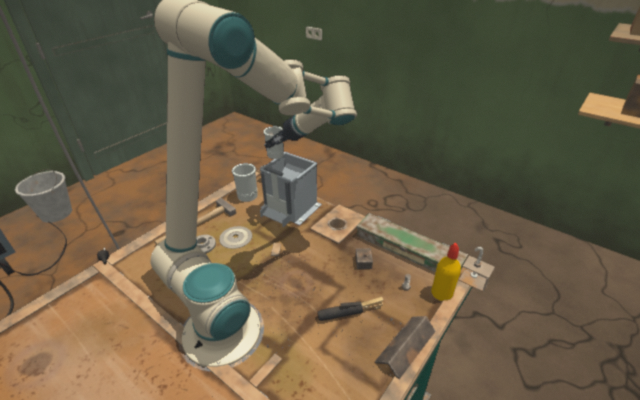

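```bash
python3 -m pendant '[[-4,0,0,0,0,0.12,0],[-8,0,0,0,0,0.24,0],[-12,0,0,0,0,0.36,0],[-15,0,0,0,0,0.48,0],[-15,0,0,0,0,0.6,0]]'; python3 - <<'E'
from h import *
s=status.get_state();print(np.round(s['qpos'],2));snap('wrist','w10.png')
E
```

```text
clock: 8.4
tool_pos: [0.5025, 0.2638, 0.2769]
eef_rot: [[0.819, -0.574, -0.005], [-0.359, -0.519, 0.776], [-0.447, -0.634, -0.631]]
contact_force: [0.3, -0.1, -5.0]
gripper_width: 0.0621
[-0.18  0.24  1.79  0.88  1.41  0.14]
```

View pics/w10.png

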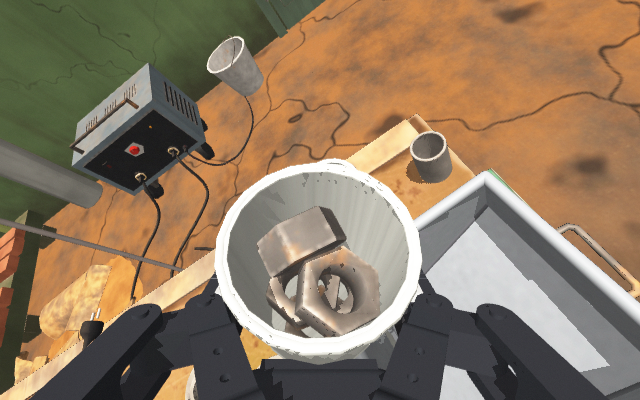

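```bash
python3 -m pendant '[[0,0,0,0,0,0.09,0],[0,0,0,0,0,0.18,0],[0,0,0,0,0,0.27,0],[0,0,0,0,0,0.36,0],[0,0,0,0,0,0.45,0]]'; python3 - <<'E'
from h import *
s=status.get_state();print(np.round(s['qpos'],2));snap('wrist','w11.png');snap('scene','s11.png')
a=cv2.imread('pics/s11.png')[100:240,220:360];b=cv2.imread('pics/w11.png')
cv2.imwrite('pics/c11.png',np.hstack([cv2.resize(a,(400,400)),cv2.resize(b[:,120:520],(400,400))]))
R=np.array(s['eef_rot']);ax=np.array([[1,0,0],[0,-.629,.777],[0,-.777,-.629]]).T@[0,0,1];a=R@ax;g=s['tool_pos']-.026*R[:,2];print('axis',a,'grasp',g,'mouth',g+.042*a)
E
```

```text
clock: 8.87
tool_pos: [0.5038, 0.2637, 0.2773]
eef_rot: [[0.492, -0.87, -0.003], [-0.548, -0.313, 0.776], [-0.676, -0.38, -0.631]]
contact_force: [0.2, 0.2, -4.8]
gripper_width: 0.0613
[-0.18  0.24  1.79  0.88  1.41  0.59]
axis [ 0.67814834 -0.24480284  0.69250011] grasp [0.50391462 0.24352979 0.29373378] mouth [0.53239685 0.23324807 0.32281879]
```

View pics/c11.png

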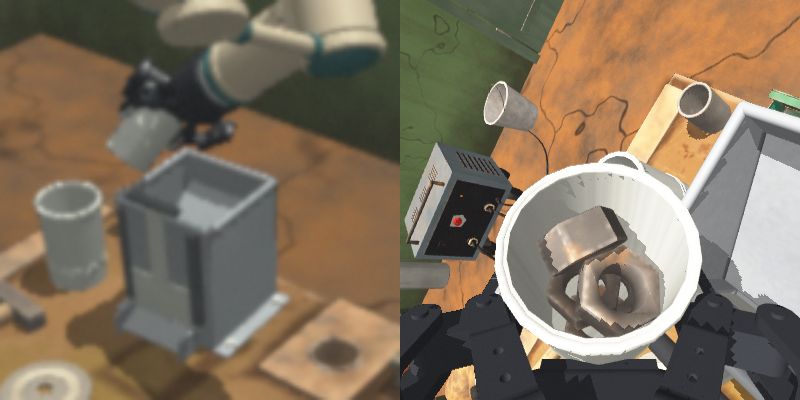

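```bash
python3 -m pendant '[[1,1,1,0,0,0.09,0],[2,1,2,0,0,0.18,0],[4,2,4,0,0,0.27,0],[6,3,6,0,0,0.36,0],[7,4,6,0,0,0.45,0]]'; cat > look.py <<'E'
from h import *
import sys
n=sys.argv[1]
s=status.get_state();print(np.round(s['qpos'],2));snap('wrist','w%s.png'%n);snap('scene','s%s.png'%n)
a=cv2.imread('pics/s%s.png'%n)[100:240,220:360];b=cv2.imread('pics/w%s.png'%n)
cv2.imwrite('pics/c%s.png'%n,np.hstack([cv2.resize(a,(400,400)),cv2.resize(b[:,120:520],(400,400))]))
R=np.array(s['eef_rot']);ax=np.array([[1,0,0],[0,-.629,.777],[0,-.777,-.629]]).T@[0,0,1];a=R@ax;g=s['tool_pos']-.026*R[:,2];print('axis',a.round(3),'grasp',g.round(3),'mouth',(g+.042*a).round(3),'down in tool',(R.T@[0,0,-1]).round(3),'worldx in tool',R[0].round(3),'y',R[1].round(3))
E
python3 look.py 12
```

```text
clock: 9.38
tool_pos: [0.5041, 0.2635, 0.2675]
eef_rot: [[0.067, -0.998, -0.003], [-0.629, -0.045, 0.776], [-0.774, -0.051, -0.631]]
contact_force: [-0.5, -0.0, -5.5]
gripper_width: 0.0619
[-0.18  0.25  1.8   0.89  1.4   1.02]
axis [ 0.777 -0.453  0.436] grasp [0.504 0.243 0.284] mouth [0.537 0.224 0.302] down in tool [0.774 0.051 0.631] worldx in tool [ 0.067 -0.998 -0.003] y [-0.629 -0.045  0.776]
```

View pics/c12.png

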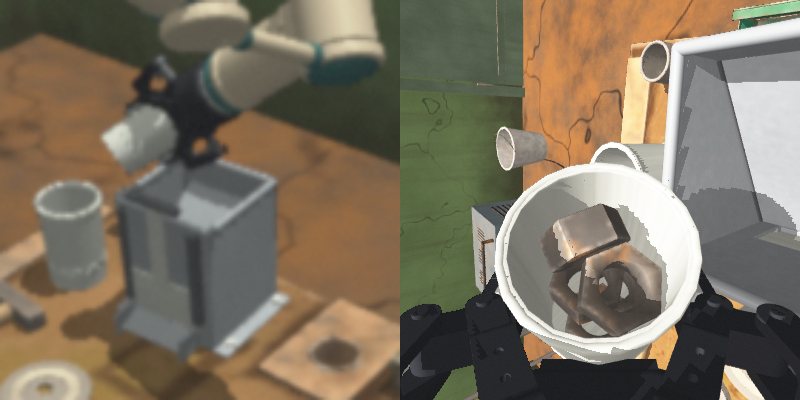

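```bash
python3 -m pendant '[[1,0,1,0,-0.06,0.07,0],[3,0,2,0,-0.12,0.14,0],[5,0,4,0,-0.18,0.21,0],[7,0,5,0,-0.24,0.28,0],[8,0,6,0,-0.3,0.35,0]]'; python3 look.py 13
```

```text
clock: 9.9
tool_pos: [0.5061, 0.2629, 0.2584]
eef_rot: [[-0.273, -0.962, 0.033], [-0.352, 0.131, 0.927], [-0.895, 0.241, -0.375]]
contact_force: [-0.1, 0.3, -4.5]
gripper_width: 0.0616
[-0.29  0.37  1.95  1.12  1.49  1.06]
axis [ 0.727 -0.685  0.048] grasp [0.505 0.239 0.268] mouth [0.536 0.21  0.27 ] down in tool [ 0.895 -0.241  0.375] worldx in tool [-0.273 -0.962  0.033] y [-0.352  0.131  0.927]
```

View pics/c13.png

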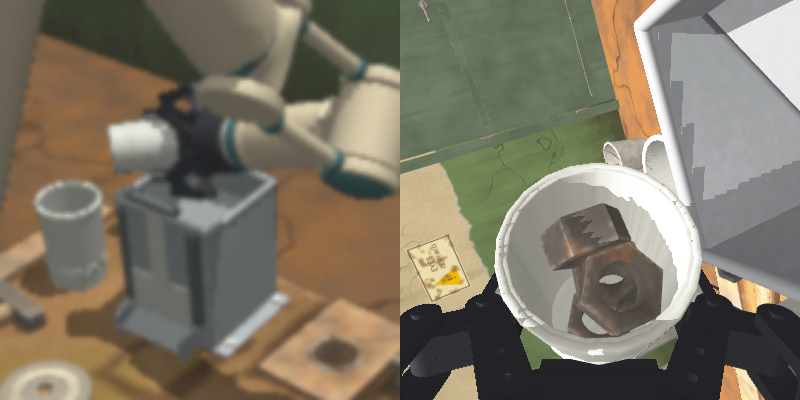

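```bash
python3 -m pendant '[[0,0,4,0,0,0,0],[0,0,9,-0.01,-0.04,0.08,0],[0,1,14,-0.02,-0.07,0.16,0],[0,1,16,-0.03,-0.11,0.23,0],[0,1,16,-0.04,-0.14,0.3,0]]'; python3 look.py 14
```

```text
clock: 10.42
tool_pos: [0.5053, 0.2792, 0.2536]
eef_rot: [[-0.539, -0.841, 0.052], [-0.175, 0.172, 0.969], [-0.824, 0.514, -0.24]]
contact_force: [-0.7, 0.9, -4.7]
gripper_width: 0.0616
[-0.29  0.44  2.02  1.23  1.53  1.22]
axis [ 0.621 -0.743 -0.248] grasp [0.504 0.254 0.26 ] mouth [0.53  0.223 0.249] down in tool [ 0.824 -0.514  0.24 ] worldx in tool [-0.539 -0.841  0.052] y [-0.175  0.172  0.969]
```

View pics/c14.png

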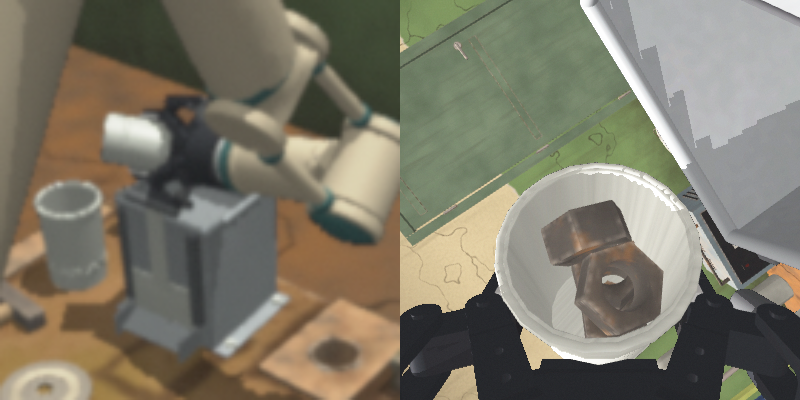

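```bash
python3 -m pendant '[[-4,2,-1,0,0,0.05,0],[-7,4,-2,-0.02,-0.03,0.13,0],[-7,4,-2,-0.04,-0.06,0.2,0],[-7,4,-2,-0.06,-0.1,0.28,0],[-7,4,-2,-0.08,-0.13,0.36,0]]'; python3 look.py 15
```

```text
clock: 10.93
tool_pos: [0.5061, 0.2787, 0.2627]
eef_rot: [[-0.793, -0.604, 0.082], [0.009, 0.123, 0.992], [-0.61, 0.787, -0.092]]
contact_force: [-0.0, 0.2, -3.3]
gripper_width: 0.0619
[-0.32  0.51  2.08  1.32  1.61  1.45]
axis [ 0.418 -0.72  -0.554] grasp [0.504 0.253 0.265] mouth [0.522 0.223 0.242] down in tool [ 0.61  -0.787  0.092] worldx in tool [-0.793 -0.604  0.082] y [0.009 0.123 0.992]
```

View pics/c15.png

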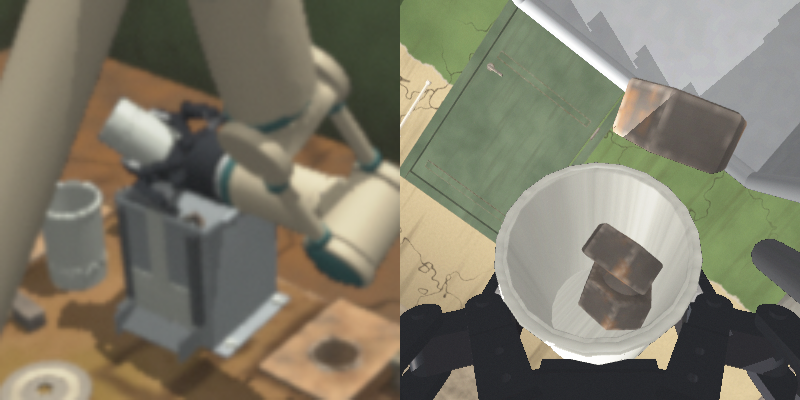

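Nuts are falling out over the hopper. I'll hold and let them run.

```bash
python3 -m pendant '[[0,0,0,0,0,0.03,0],[0,0,0,0,0,0.06,0],[0,0,0,0,0,0.1,0],[0,0,0,0,0,0.14,0],[0,0,0,0,0,0.18,0]]'; python3 -m pendant '[[0,0,0,0,0,0.04,0],[0,0,0,0,0,0.08,0],[0,0,0,0,0,0.12,0],[0,0,0,0,0,0.16,0],[0,0,0,0,0,0.2,0]]';python3 look.py 16
```

```text
clock: 11.45
tool_pos: [0.5059, 0.2787, 0.2631]
eef_rot: [[-0.887, -0.454, 0.081], [0.029, 0.12, 0.992], [-0.461, 0.883, -0.093]]
contact_force: [0.7, 0.8, -1.2]
gripper_width: 0.0615
clock: 11.87
tool_pos: [0.5059, 0.2787, 0.2632]
eef_rot: [[-0.96, -0.269, 0.081], [0.053, 0.111, 0.992], [-0.276, 0.957, -0.093]]
contact_force: [-0.4, -0.4, -0.9]
gripper_width: 0.0615
[-0.32  0.51  2.08  1.32  1.61  1.83]
axis [ 0.158 -0.711 -0.685] grasp [0.504 0.253 0.266] mouth [0.51  0.223 0.237] down in tool [ 0.276 -0.957  0.093] worldx in tool [-0.96  -0.269  0.081] y [0.053 0.111 0.992]
```

View pics/c16.png

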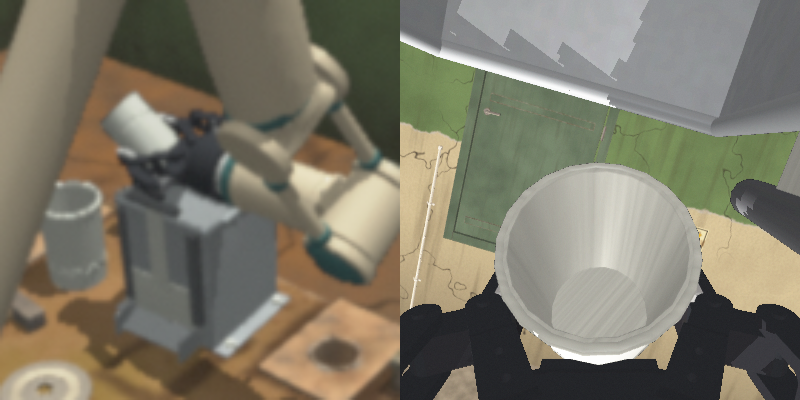

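The can is empty. I'll raise it and unroll.

```bash
python3 -m pendant '[[-8,25,-3,0,0,0,0],[-15,50,-5,0,0,-0.1,0],[-20,70,-7,0,0,-0.2,0],[-22,77,-7,0,0,-0.32,0],[-22,77,-7,0,0,-0.44,0]]'; python3 look.py 17; python3 - <<'E'
from h import *
from scipy.spatial.transform import Rotation as Ro
R0=np.array([[1,0,0],[0,-.629,.777],[0,-.777,-.629]]).T.T
R=np.array(status.get_state()['eef_rot']);print(R0);print(Ro.from_matrix(R.T@R0).as_rotvec())
b=snap('side','d17.png')
E
```

```text
clock: 12.38
tool_pos: [0.5054, 0.2792, 0.3454]
eef_rot: [[-0.747, -0.66, 0.081], [-0.001, 0.123, 0.992], [-0.665, 0.741, -0.092]]
contact_force: [-0.1, -0.3, -2.4]
gripper_width: 0.0613
[-0.32  0.37  2.    1.34  1.67  1.59]
axis [ 0.462 -0.72  -0.518] grasp [0.503 0.253 0.348] mouth [0.523 0.223 0.326] down in tool [ 0.665 -0.741  0.092] worldx in tool [-0.747 -0.66   0.081] y [-0.001  0.123  0.992]
[[ 1.     0.     0.   ]
 [ 0.    -0.629  0.777]
 [ 0.    -0.777 -0.629]]
[-0.35997925  0.67574779 -2.36288816]
```

View pics/c17.png

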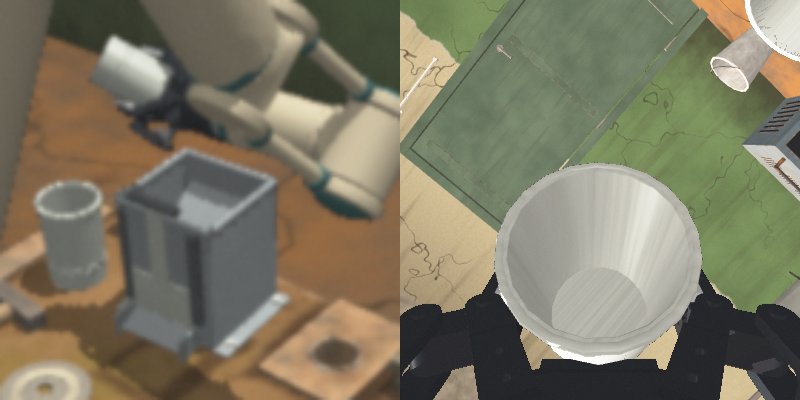

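View pics/d17.png

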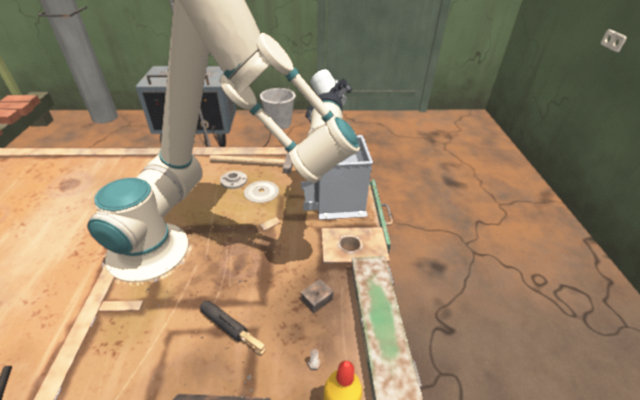

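```bash
python3 -m pendant '[[3,0,-20,-0.017,0.032,-0.114,0],[6,0,-40,-0.034,0.064,-0.228,0],[9,0,-60,-0.051,0.096,-0.342,0],[12,1,-80,-0.068,0.128,-0.456,0],[15,1,-101,-0.087,0.163,-0.57,0]]'; cat > rel.py <<'E'
from h import *
from scipy.spatial.transform import Rotation as Ro
R0=np.array([[1,0,0],[0,-.629,.777],[0,-.777,-.629]])
s=status.get_state();R=np.array(s['eef_rot']);print('rot to R0',Ro.from_matrix(R.T@R0).as_rotvec().round(3),np.round(s['qpos'],2))
for t in((.427,-.027,.3),(.427,-.027,.0405)):print('to',t,np.round(1000*R.T@(np.array(t)-s['tool_pos'])))
E
python3 rel.py
```

```text
clock: 12.95
tool_pos: [0.4849, 0.1778, 0.342]
eef_rot: [[-0.284, -0.955, -0.081], [-0.195, -0.025, 0.981], [-0.939, 0.295, -0.179]]
contact_force: [0.7, 0.0, -1.9]
gripper_width: 0.0615
rot to R0 [-0.271  0.516 -1.795] [-0.46  0.4   1.84  1.07  1.86  1.08]
to (0.427, -0.027, 0.3) [  96.   48. -189.]
to (0.427, -0.027, 0.0405) [ 339.  -28. -142.]
```

```bash
python3 -m pendant '[[6,6,-19,-0.017,0.033,-0.114,0],[11,12,-38,-0.034,0.066,-0.228,0],[17,18,-57,-0.051,0.098,-0.342,0],[22,24,-76,-0.068,0.131,-0.456,0],[28,31,-96,-0.086,0.163,-0.57,0]]';python3 rel.py
```

```text
clock: 13.37
tool_pos: [0.4552, 0.0775, 0.3422]
eef_rot: [[0.294, -0.942, -0.163], [-0.276, -0.247, 0.929], [-0.915, -0.228, -0.332]]
contact_force: [-0.2, -0.4, -1.4]
gripper_width: 0.0616
rot to R0 [-0.186  0.352 -1.225] [-0.59  0.38  1.7   0.84  1.99  0.52]
to (0.427, -0.027, 0.3) [ 59.  62. -78.]
to (0.427, -0.027, 0.0405) [297. 121.   8.]
```

```bash
python3 -m pendant '[[8,8,-10,-0.017,0.033,-0.114,0],[16,16,-20,-0.034,0.066,-0.228,0],[24,25,-32,-0.051,0.098,-0.342,0],[32,33,-42,-0.068,0.131,-0.456,0],[40,42,-52,-0.087,0.165,-0.575,0]]';python3 rel.py
```

```text
clock: 13.78
tool_pos: [0.4358, 0.008, 0.3131]
eef_rot: [[0.78, -0.609, -0.141], [-0.214, -0.472, 0.855], [-0.588, -0.637, -0.499]]
contact_force: [0.8, 0.4, -2.0]
gripper_width: 0.0616
rot to R0 [-0.099  0.186 -0.65 ] [-0.68  0.35  1.66  0.67  1.95 -0.12]
to (0.427, -0.027, 0.3) [  8.  30. -22.]
to (0.427, -0.027, 0.0405) [161. 196. 107.]
```

```bash
python3 -m pendant '[[2,7,-5,-0.018,0.035,-0.118,0],[4,14,-10,-0.036,0.07,-0.236,0],[6,21,-15,-0.053,0.104,-0.354,0],[8,30,-22,-0.07,0.138,-0.472,0],[8,30,-22,-0.088,0.172,-0.59,0]]';python3 rel.py
```

```text
clock: 14.2
tool_pos: [0.4266, -0.0271, 0.2999]
eef_rot: [[0.998, -0.062, -0.013], [-0.028, -0.621, 0.783], [-0.056, -0.782, -0.621]]
contact_force: [0.8, 0.3, -2.1]
gripper_width: 0.0618
rot to R0 [-0.01   0.013 -0.062] [-0.76  0.26  1.71  0.62  1.84 -0.75]
to (0.427, -0.027, 0.3) [ 0. -0.  0.]
to (0.427, -0.027, 0.0405) [ 15. 203. 161.]
```

```bash
python3 -m pendant '[[2,25,20,-0.01,0.013,-0.062,0],[4,55,44,-0.01,0.013,-0.062,0],[6,85,68,-0.01,0.013,-0.062,0],[8,115,92,-0.01,0.013,-0.062,0],[10,133,106,-0.01,0.013,-0.062,0]]';python3 rel.py;python3 - <<'E'
from h import *
snap('scene','s18.png');snap('side','d18.png');snap('wrist','w18.png')
a=cv2.imread('pics/s18.png')[140:290,270:420];b=cv2.imread('pics/d18.png')[170:320,230:380]
cv2.imwrite('pics/c18.png',cv2.resize(np.hstack([a,b]),None,fx=2.6,fy=2.6,interpolation=2))
E
```

```text
clock: 14.62
tool_pos: [0.4254, -0.0248, 0.1275]
eef_rot: [[1.0, -0.006, -0.004], [-0.001, -0.628, 0.779], [-0.007, -0.779, -0.628]]
contact_force: [-0.3, 0.1, -2.1]
gripper_width: 0.0612
rot to R0 [-0.002  0.004 -0.006] [-0.76  0.45  1.93  0.6   1.49 -1.04]
to (0.427, -0.027, 0.3) [   0. -133. -110.]
to (0.427, -0.027, 0.0405) [ 2. 69. 53.]
```

View pics/c18.png

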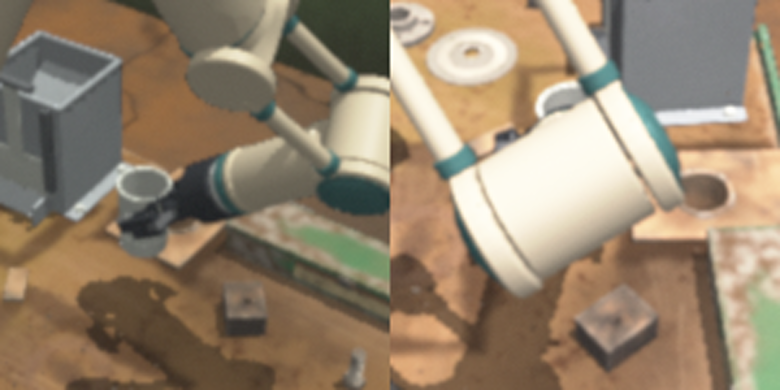

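View pics/w18.png

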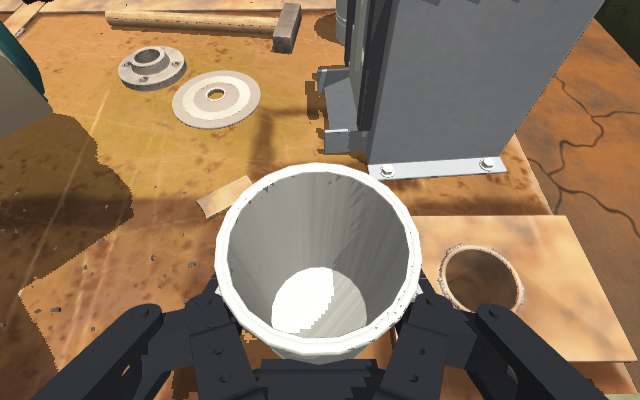

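The rim sits at columns 216–421, rows 163–355 in the wrist view, the same as at the grasp, so the can hasn't slipped. Lowering now.

```bash
python3 -m pendant '[[1,20,15,0,0,-0.006,0],[2,38,29,0,0,-0.006,0],[2,52,40,0,0,-0.006,0],[2,60,46,0,0,-0.006,0],[2,63,49,0,0,-0.006,0]]';python3 rel.py; python3 -m pendant '[[0,1,1,0,0,0,0],[0,2,2,0,0,0,0],[0,3,2,0,0,0,0],[0,4,3,0,0,0,0],[0,4,3,0,0,0,0]]';python3 rel.py
```

```text
clock: 15.18
tool_pos: [0.429, -0.0273, 0.0507]
eef_rot: [[1.0, 0.004, -0.001], [0.003, -0.628, 0.778], [0.002, -0.778, -0.628]]
contact_force: [-0.9, -0.5, -1.7]
gripper_width: 0.0614
rot to R0 [-0.001  0.001  0.004] [-0.76  0.58  1.98  0.62  1.34 -1.15]
to (0.427, -0.027, 0.3) [  -1. -194. -156.]
to (0.427, -0.027, 0.0405) [-2.  8.  7.]
clock: 15.6
tool_pos: [0.4284, -0.0272, 0.0457]
eef_rot: [[1.0, 0.004, -0.001], [0.003, -0.629, 0.778], [0.002, -0.778, -0.629]]
contact_force: [-0.9, -0.1, -1.8]
gripper_width: 0.0615
rot to R0 [-0.     0.001  0.004] [-0.76  0.59  1.98  0.62  1.33 -1.16]
to (0.427, -0.027, 0.3) [  -1. -198. -160.]
to (0.427, -0.027, 0.0405) [-1.  4.  3.]
```

```bash
python3 -m pendant '[[0,1,1,0,0,0,0],[0,2,1,0,0,0,0],[0,3,2,0,0,0,0],[0,4,3,0,0,0,0],[0,4,3,0,0,0,0]]';python3 -m pendant '[[0,0,0,0,0,0,0],[0,0.5,0.4,0,0,0,0],[0,1,1,0,0,0,0],[0,1,1,0,0,0,0],[0,1,1,0,0,0,0]]'
```

```text
clock: 16.02
tool_pos: [0.4283, -0.0272, 0.0405]
eef_rot: [[1.0, 0.003, -0.001], [0.003, -0.628, 0.778], [0.002, -0.778, -0.628]]
contact_force: [0.4, 0.1, -0.3]
gripper_width: 0.0617
clock: 16.43
tool_pos: [0.4284, -0.0269, 0.0404]
eef_rot: [[1.0, 0.004, -0.001], [0.003, -0.626, 0.779], [0.002, -0.779, -0.626]]
contact_force: [0.0, -4.0, 8.3]
gripper_width: 0.0615
```

The can is down with 8 N on the bench. Releasing and backing out.

```bash
python3 -m pendant '[[0,0,0,0,0,0,0.85],[0,0,0,0,0,0,1],[0,0,0,0,0,0,1],[0,0,0,0,0,0,1],[0,0,0,0,0,0,1]]';python3 -m pendant '[[0,0,-8,0,0,0,1],[0,0,-25,0,0,0,1],[0,0,-50,0,0,0,1],[0,0,-80,0,0,0,1],[0,0,-110,0,0,0,1]]';python3 - <<'E'
from h import *
snap('wrist','w19.png');print(status.get_state()['gripper_width'])
E
```

```text
clock: 16.85
tool_pos: [0.4281, -0.027, 0.0389]
eef_rot: [[1.0, 0.003, -0.002], [0.004, -0.628, 0.778], [0.001, -0.778, -0.628]]
contact_force: [0.5, -0.2, 1.0]
gripper_width: 0.0859
clock: 17.27
tool_pos: [0.428, -0.1135, 0.1092]
eef_rot: [[1.0, 0.003, -0.003], [0.004, -0.628, 0.778], [0.001, -0.778, -0.628]]
contact_force: [1.5, 0.0, 0.2]
gripper_width: 0.0855
0.08523172824982851
```

View pics/w19.png

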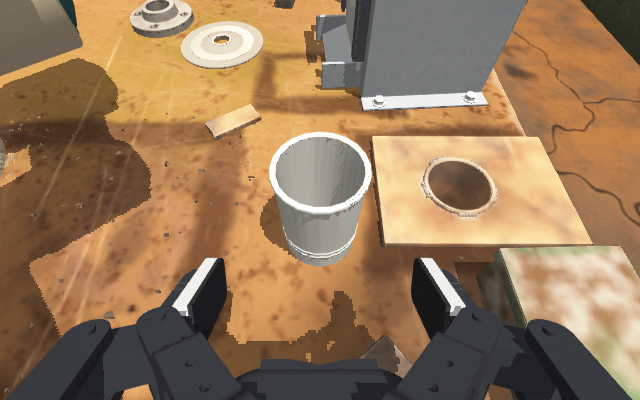

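The can stands upright. I'll rise to look into the hopper.

```bash
python3 -m pendant '[[0,-28,-22,0,0,0,1],[0,-58,-46,0,0,0,1],[0,-88,-70,0,0,0,1],[0,-118,-94,0,0,0,1],[0,-148,-118,0,0,0,1]]';python3 -m pendant '[[20,-18,-14,-0.1,0,0,1],[40,-40,-20,-0.2,0,0,1],[60,-62,-26,-0.3,0,0,1],[80,-84,-20,-0.4,0,0,1],[100,-106,-10,-0.4,0,0,1]]';python3 -m pendant '[[0,-35,0,0,0,0,1],[0,-70,0,0,0,0,1],[0,-100,0,0,0,0,1],[0,-120,0,0,0,0,1],[0,-120,0,0,0,0,1]]';python3 - <<'E'
from h import *
snap('wrist','w20.png');snap('scene','s20.png');snap('side','d20.png')
E
```

```text
clock: 17.73
tool_pos: [0.4276, -0.1114, 0.2995]
eef_rot: [[1.0, 0.003, -0.002], [0.003, -0.629, 0.778], [0.001, -0.778, -0.629]]
contact_force: [0.9, -1.4, 0.7]
gripper_width: 0.0854
clock: 18.15
tool_pos: [0.5285, -0.05, 0.3919]
eef_rot: [[1.0, 0.01, 0.007], [0.005, -0.885, 0.466], [0.011, -0.466, -0.885]]
contact_force: [-0.0, 0.2, 0.5]
gripper_width: 0.0857
clock: 18.57
tool_pos: [0.5265, 0.0568, 0.4461]
eef_rot: [[1.0, 0.01, 0.002], [0.008, -0.881, 0.472], [0.006, -0.472, -0.881]]
contact_force: [-0.0, 0.6, -0.2]
gripper_width: 0.0853
```

View pics/w20.png

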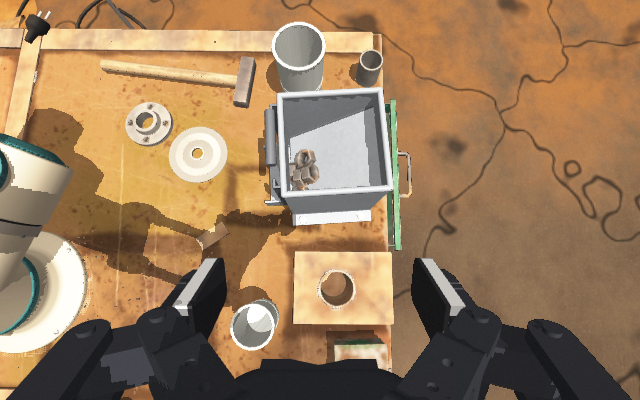

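View pics/s20.png

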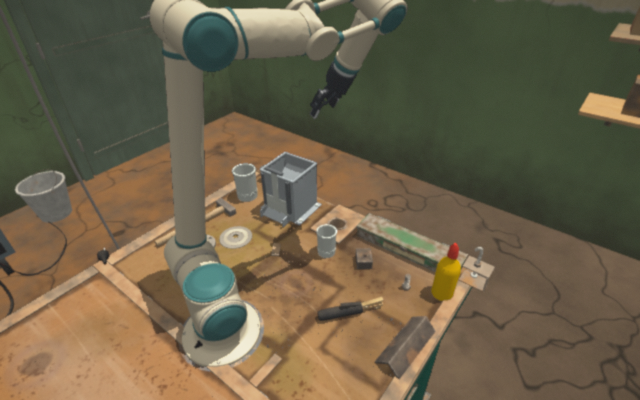

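View pics/d20.png

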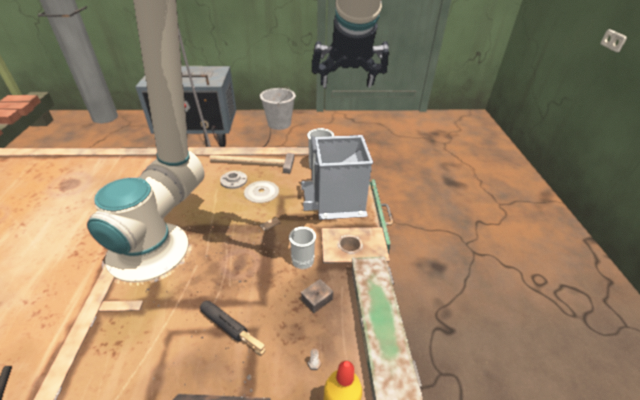

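```bash
python3 - <<'E'
from h import *
a=cv2.imread('pics/w20.png')[80:230,250:400];b=cv2.imread('pics/s20.png')[140:240,230:330]
cv2.imwrite('pics/c20.png',np.hstack([cv2.resize(a,(400,400),interpolation=2),cv2.resize(b,(400,400),interpolation=2)]))
print('handle now?',[np.round(proj('w20.png',(.4645+d*-.065,.2155+d,z)),0) for z in(.21,.25) for d in(-.038,.038)])
E
```

```text
handle now? [array([271., 164.]), array([269., 109.]), array([266., 154.]), array([264.,  94.])]
```

View pics/c20.png

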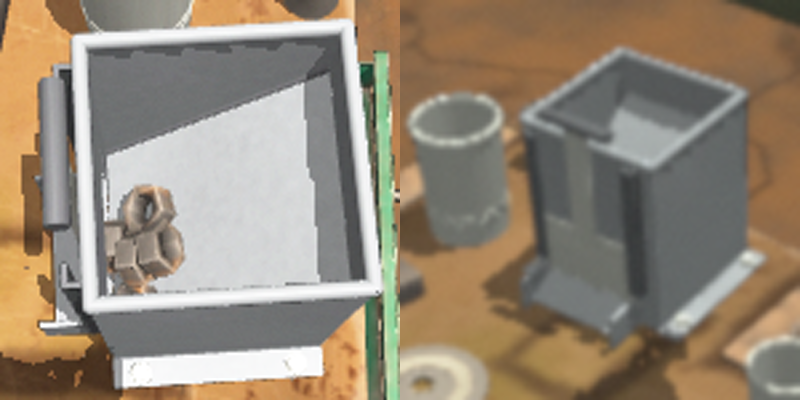

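The handle ends sit at rows 109 and 165, matching the prediction for shut. The nuts are piled at the gate, so I'll take one closer view to count them.

```bash
python3 -m pendant '[[-5,-17,9,-0.1,0,0,1],[-10,-34,18,-0.2,0,0,1],[-15,-51,27,-0.3,0,0,1],[-20,-68,36,-0.4,0,0,1],[-20,-75,38,-0.48,0,0,1]]';python3 - <<'E'
from h import *
snap('wrist','w21.png')
a=cv2.imread('pics/w21.png');cv2.imwrite('pics/c21.png',cv2.resize(a[0:260,180:500],None,fx=2.3,fy=2.3,interpolation=2))
E
```

```text
clock: 19.13
tool_pos: [0.5061, 0.1383, 0.4447]
eef_rot: [[1.0, 0.003, 0.001], [0.003, -1.0, 0.008], [0.001, -0.008, -1.0]]
contact_force: [0.4, -0.3, 0.3]
gripper_width: 0.0855
```

View pics/c21.png

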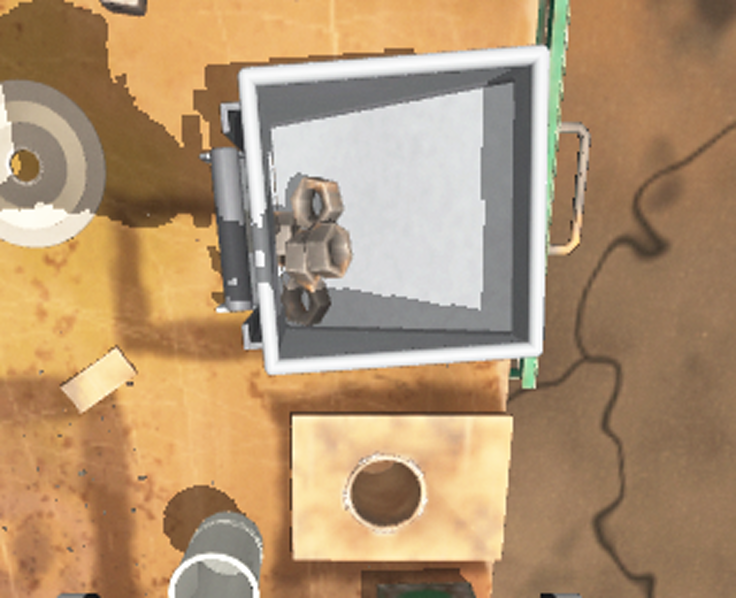

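I count five nuts inside, at the shut gate: (317,200), (335,247), (303,262), (305,303) and (284,225). None are on the chute or the bench. Handing in.

```bash
python3 -c "
from cell import bot
print(bot.hand_in())"
```

```text
the job is handed in; nothing more can be done
None
```

I pushed the hopper's gate shut, poured the nuts in, and stood the empty can back upright on its old spot. I then handed the job in at about 19 s on the robot's clock; `hand_in` gives no verdict.

- **Gate:** it reached its stop before the pour, with the push rising to 23 N and no further travel. Afterwards the handle was still where a shut gate would put it.
- **Nuts:** the last wrist view shows what I count as five, lying in the hopper behind the gate. They overlap, so the fifth is only partly visible. The can was empty after the pour, and I saw no nuts on the bench or chute.
- **Can:** it stands upright and released, with the gripper well clear. I judged upright by eye in three views and did not measure the angle.
- **Block and bolt:** both look unmoved in the last scene and side pictures.

No check failed or disagreed.

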